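# Put a coin roll in the cash drawer of a parcel shop

### The arm

A 6-joint arm with a two-finger parallel gripper is mounted at the origin on the work surface. World frame = base frame: x ahead of the robot, y to its left, z up, the work surface at z = 0. Lengths are in m, angles in rad, forces in N, time in s.
With the tool pointing down it reaches from about 0.275 to 0.725 m from the base axis. Payload 5.6 kg.
Tool frame: the origin (TCP) lies between the finger pads; the fingertips stand 22 mm ahead of it and the grasp point (between the pads) lies 3 mm ahead of it (robot.tip_reach is the distance from the TCP to the fingertips, in m); z points along the fingers, y is the line along which they close (so a half turn about z gives the same grasp; the last joint's range is limited). The gripper opens to 85 mm and grips with 20 to 120 N. Pads are 22 mm wide; open, the fingers measure 114 mm over their backs; the gripper's body (76 mm by 85 mm) begins 54 mm behind the grasp point. The pads swing forward as they close: fully open they stand 13 mm farther back than shut.
Start: joints at [-1.046, 0.255, 0.108, 0, -1.424, -0.285], TCP at [0.131, -0.534, 0.253] pointing down, gripper open.
Joint ranges: [-2.95, 2.95], [-1.21, 1.97], [-1.09, 1.5], [-2.87, 1.71], [-2.94, -0.07], [-3.05, 3.05]. Speed limits (rad/s): [2.57, 2.57, 3.14, 3.14, 3.14, 3.14].

### API

Orientations are given as a unit quaternion [x, y, z, w].
In Python, from cell import sensors, eyes, workorder, robot gives the robot as it stands.
- The arm moves only by the tool apply_moves, never from a script. Its argument "rows" is a list of rows, each an object of numbers: "dx", "dy", "dz": the shift along the tool's x, y, z in mm; "rx", "ry", "rz": the turn, a rotation vector about the tool's x, y, z in rad; "gripper": the opening, from -1 (shut) to 1 (fully open). In form: [{"dx": .., "dy": .., "dz": .., "rx": .., "ry": .., "rz": .., "gripper": ..}, ...]. A call has 1 to 10 rows; each row is the pose to reach, as a shift and turn from the pose commanded when the call began, along the tool's axes at that moment; what a row does not reach only later rows make up. A row lasts 1/10 s, in which the tool goes at most 50 mm and 8.59 degrees, less where a joint would pass 70% of its speed; a pose out of reach is approached as far as the arm can. A call with a gripper value outside its range is refused whole. The fingers move at their own pace and stop on an object; "grip_force" is the grip in N (left out, the last holds). Time passes only in rows, so rows that repeat a pose let the fingers close. It gives the time, the measured TCP pose, the force, the opening and the grip force at its end, in the units of the state.
- sensors.observe(): the state, without advancing time (a new reading comes with each control period).
- eyes.snapshot(name): name is "scene" or "top"; returns the picture (480x640x3 uint8, red, green, blue); there is no depth.
- eyes.camera_info(name): a dict with "fx", "fy", "cx", "cy" (pixels), "rvec" (rotation vector, rad) and "tvec" (3), from world to camera coordinates, as OpenCV has them. Camera axes: x right, y down, z forward; pixel columns grow to the right and rows downward; lengths in m; the calibration is good to about 2 mm. A picture is of the moment at which its call begins. camera_info takes no time and is no camera call.
- workorder.job_done(): hands the job in; it is judged then, once.
The state is a dict: "clock": time; "q": joint angles; "joint_velocities": joint speeds; "tau": joint torques, N m; "eef_pos": TCP position; "ee_rot": TCP orientation; "ft_force": force on the tool from outside, world axes, zero at the start; "ft_torque": the same for the moment, N m; "width": finger opening in m; "grasp_force": force on a finger pad.
Only numpy, scipy, OpenCV 4.12 (cv2) and the standard library are available. Lean on these libraries where they do the work, as an engineer would, in place of code of your own. Each camera call takes 0.05 s, during which the arm holds its last target. There are 200 camera calls.

### The job

Open the cash drawer by pressing the round release button in its front, lay the fatter of the two paper-wrapped coin rolls on the counter flat in the empty coin cup, and push the drawer home until it latches and stays fully shut. Do not drop the roll, do not slam or force the drawer, and leave everything else on the counter where it is.

Things in the scene. Friction and masses are not known exactly. Their poses are not given: they have to be found in the camera images.
- till: Compact cash drawer unit with a till terminal on top, fixed: dark steel case 330 wide, 340 deep, 92 high. Origin: on the counter below the middle of the outer face of the shut drawer front. x axis level into the case (the way the drawer shuts), y along the front, to the left for someone facing it, z up. The case itself begins 17 mm behind the front face.
- screen_edge (a point): Middle of the lower front edge of the terminal's touch screen (280 wide, 180 high, 28 thick, leaning back 35 deg), which stands on the case: the edge is 190 mm above the counter, 35 mm in front of the shut drawer front. Under it an upright gripper cannot reach the shut front; one leaned back 40 to 45 deg, away from the case, can. The screen's top is 337 mm above the counter. Axes as the till's.
- drawer (a joint): How far the drawer is out, m: 0 latched, 0.15 fully out, along the till's -x. A damped spring drives it out (9 N shut, 6.5 N out, 24 N per m/s). When shutting, it gets stiffer from 0.013 on (to 13 N at slow speed) as the latch rides up; it catches about 0, a hard stop lies at -0.004. Let go, it settles at 0 to 0.001, or comes out again if it has not caught.
- drawer_front (a point): Middle of the outer face of the drawer's steel front plate (326 wide, 12 thick, from 13 to 89 mm above the counter); 52 mm above the counter; moves with the drawer; axes as the till's. Flat and bare for 75 mm to either side: push it shut here. A pressed button holds the latch open, so keep off it while shutting.
- button (a joint): How far the release button is pressed, m: 0 at rest, 0.008 at its stop. 2 N to start, 5 N at the stop; the latch lets go at about 0.003. The drawer then comes out against whatever presses the button and follows it as it is drawn back, so hold it pressed a moment, then back away over 170 mm.
- button_face (a point): Middle of the face of the round black release button in the drawer front: 24 mm diameter, 12 mm proud, 95 mm to the y+ side of the middle, 52 mm above the counter. Pressed along the till's +x; axes as the till's. (The 16 mm steel disc at y -95 mm is the key lock and does nothing.)
- empty_cup (a point): Middle of the floor of the empty coin cup, 20 mm above the counter; moves with the drawer; axes as the till's. Middle one of three cups: 80 mm long along x, 93 mm wide along y, walls 35 mm high; its middle lies 57.5 mm behind the front's outer face. The two others hold loose coins. When the drawer is fully out the whole cup lies in front of the screen, open to above.
- fat_roll: The fatter coin roll: a cylinder wrapped in brown paper with a steel coin showing at each end, 28 mm diameter, 50 mm long, about 0.22 kg, lying on the counter. Origin at its centre, x axis along the cylinder.
- thin_roll: The thinner coin roll, the same but 20 mm diameter and 50 mm long; to be left alone. Origin at its centre, x axis along the cylinder.
- small_parcel: Bystander: carton 150 x 100 x 60 high. Origin under its middle.
- tape_dispenser: Bystander: grey desk dispenser with a roll of parcel tape, 140 x 62, 112 high. Origin under its middle.
- scanner: Bystander: hand-held bar-code scanner lying on its side, about 85 x 150, 52 high. Origin on the counter at the back of its head; head towards its x+, handle towards its y+.
- stamp: Bystander: self-inking stamp 64 x 36, 76 high. Origin under its middle.
- marker: Bystander: marker pen 125 long, 17 mm diameter, lying along its x axis. Origin at its centre line.
- box_cutter: Bystander: yellow box cutter 130 x 22 x 12, lying along its x axis. Origin under its middle.
Not all that is in view belongs to the job. What is shaped like the fat_roll but green or red is not meant.

How it is judged:
On the way, in this order (a step that is already met when the one before it is completed fails the run):
1. the drawer has sprung fully out (value of joint drawer above 0.14 m), for 0.2 s.
2. the fat roll lies released in the empty cup of the open drawer (x of fat_roll in the frame of empty_cup between -0.032 and 0.032 m and y of fat_roll in the frame of empty_cup between -0.036 and 0.036 m and z of fat_roll in the frame of empty_cup below 0.02 m and angle between fat_roll's own x axis and vertical above 1.3 rad and contact force between the fingers and fat_roll below 0.1 N and value of joint drawer above 0.1 m), for 0.2 s.
At the end, for the whole second after the job is handed in: The drawer is latched shut, within 3 mm of home, its button out again (under 3 mm in); the fat roll is at rest, flat (within 15 deg of level) in the cup that was empty: its centre within 32 mm of the cup's middle along x, 36 mm along y, under 20 mm above its floor (value of joint drawer between -0.002 and 0.003 m and value of joint button below 0.003 m and x of fat_roll in the frame of empty_cup between -0.032 and 0.032 m and y of fat_roll in the frame of empty_cup between -0.036 and 0.036 m and z of fat_roll in the frame of empty_cup below 0.02 m and angle between fat_roll's own x axis and vertical above 1.3 rad and linear speed of fat_roll below 0.05 m/s); the robot touches nothing.
It fails at once if the drawer was slammed: pushed in faster than 0.4 m/s (velocity of joint drawer below -0.4 m/s).
It fails at once if the drawer was forced: pressed with more than 50 N (contact force between the arm and drawer above 50 N).
It fails at once if the roll was dropped or thrown: faster than 0.7 m/s out of the fingers (linear speed of fat_roll above 0.7 m/s and contact force between the fingers and fat_roll below 0.1 N).
It fails at once if the thin roll or another thing on the counter was moved more than 30 mm (distance of any of thin_roll, small_parcel, tape_dispenser, scanner, stamp, marker, box_cutter from where it was at the start of the episode above 0.03 m).
It also fails if it takes over 72 s, if anything falls off the work surface, if the arm or the gripper's body presses on something with over 40 N, if the wrist force passes 120 N, or if a joint passes its speed limit or range.

## Working session

There is one attempt and no reset: what is moved stays moved. The work goes in short steps, Python scripts to look and compute and a tool call to move; the robot and the scene stay as the last step left them, time stands still between calls to the robot, and variables do not carry over. Pictures are saved under pics/ and viewed, at most 10 in all, crops included, and the job is handed in when it is done.

Besides the shell and the picture viewer there is one more tool, called after "Emit:" as name(argument=value, ...), one argument or row to a line, values as JSON. apply_moves: Moves the arm, as the interface text tells. Its arguments: {"type":"object","properties":{"rows":{"type":"array","items":{"type":"object","properties":{"dx":{"type":"number"},"dy":{"type":"number"},"dz":{"type":"number"},"rx":{"type":"number"},"ry":{"type":"number"},"rz":{"type":"number"},"gripper":{"type":"number"}}}},"grip_force":{"type":"number"}},"required":["rows"]}

```bash
ls; mkdir -p pics; python3 - <<'E'
from cell import sensors, eyes, workorder, robot
import cv2
for n in("scene","top"):
    cv2.imwrite(f"pics/{n}0.png",eyes.snapshot(n)[:,:,::-1]); print(eyes.camera_info(n))
s=sensors.observe(); print(s); print(robot.tip_reach)
E
```

```text
pics
{'fx': 602.6336734657597, 'fy': 602.6336734657597, 'cx': 316.4464974507944, 'cy': 234.1919577904759, 'rvec': array([ 1.11076051,  2.30118671, -1.04491033]), 'tvec': array([ 0.43621304, -0.11303984,  1.67363484])}
{'fx': 532.2651868094579, 'fy': 532.2651868094579, 'cx': 310.3596139555045, 'cy': 239.39565823930792, 'rvec': array([ 2.2067546 , -2.15141278,  0.07704735]), 'tvec': array([-0.12127459,  0.52064886,  1.16716755])}
{'clock': 0.1, 'q': array([-1.04636310e+00,  2.55670423e-01,  1.07136817e-01, -4.16866361e-04,
       -1.42391410e+00, -2.84583663e-01]), 'joint_velocities': array([ 0.00088089, -0.00120796,  0.0019747 ,  0.00154626,  0.00181379,
       -0.00073842]), 'tau': array([-3.27501170e-03, -3.87598443e+01,  2.38475132e+01,  5.37791312e+00,
       -3.75057294e-03,  1.88404692e-05]), 'eef_pos': array([ 0.13060149, -0.53384744,  0.25249734]), 'ee_rot': array([-1.19607030e-01,  9.92820948e-01,  8.40192792e-04, -1.35439014e-04]), 'ft_force': array([ 0.13100175, -0.58932663, -0.17337269]), 'ft_torque': array([ 0.03035829, -0.04584813, -0.05160259]), 'grasp_force': 0.0, 'width': 0.08533565756457202}
0.022
```

View pics/scene0.png

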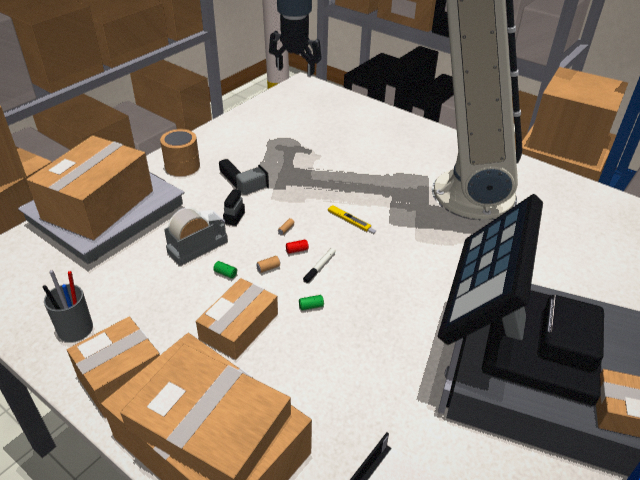

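View pics/top0.png

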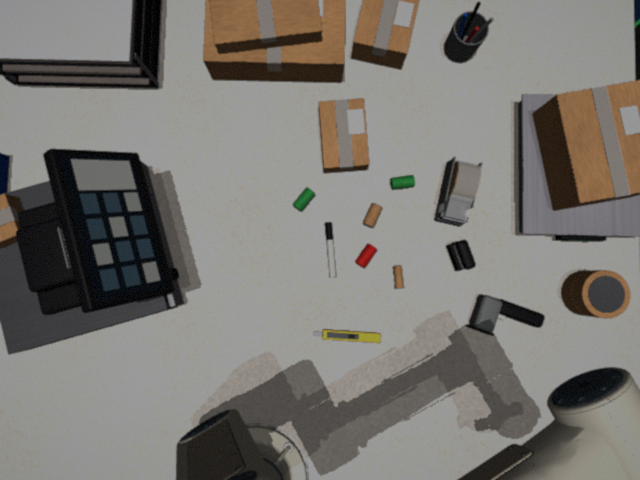

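The fat roll is near top (372,215) and scene (268,264). The thin roll is near top (398,277). The till is at the left of the top view, with its front facing image right. I'll zoom in on the till and write helpers.

```bash
cat > h.py <<'E'
import numpy as np, cv2
from cell import sensors, eyes, workorder, robot
from scipy.spatial.transform import Rotation as R
def cam(n):
    c=eyes.camera_info(n); K=np.array([[c['fx'],0,c['cx']],[0,c['fy'],c['cy']],[0,0,1]])
    return K,cv2.Rodrigues(c['rvec'])[0],np.array(c['tvec'])
def ray(n,px,z):
    K,r,t=cam(n); o=-r.T@t; d=r.T@np.linalg.inv(K)@np.array([*px,1.]); return o+d*(z-o[2])/d[2]
def proj(n,P):
    K,r,t=cam(n); p=K@(r@np.asarray(P,float)+t); return p[:2]/p[2]
def tri(pa,pb):
    A=[];b=[]
    for n,px in(("scene",pa),("top",pb)):
        K,r,t=cam(n); o=-r.T@t; d=r.T@np.linalg.inv(K)@np.array([*px,1.]); d/=np.linalg.norm(d)
        M=np.eye(3)-np.outer(d,d); A.append(M); b.append(M@o)
    return np.linalg.lstsq(np.vstack(A),np.hstack(b),rcond=None)[0]
def mask_rects(im,lo,hi,amin=60,amax=2000):
    m=cv2.inRange(cv2.cvtColor(im,cv2.COLOR_RGB2HSV),lo,hi)
    cs=cv2.findContours(m,cv2.RETR_EXTERNAL,cv2.CHAIN_APPROX_NONE)[0]
    return [(cv2.minAreaRect(c),cv2.contourArea(c)) for c in cs if amin<cv2.contourArea(c)<amax]
E
python3 - <<'E'
import cv2,numpy as np
from h import *
a=cv2.imread('pics/top0.png')[130:330,0:210]; b=cv2.imread('pics/scene0.png')[190:440,410:560]
a=cv2.resize(a,None,fx=2.2,fy=2.2,interpolation=2); b=cv2.resize(b,None,fx=2.2,fy=2.2,interpolation=2)
o=np.zeros((560,800,3),np.uint8); o[:a.shape[0],:a.shape[1]]=a; o[:b.shape[0],465:465+b.shape[1]]=b
cv2.imwrite('pics/crop1.png',cv2.convertScaleAbs(o,alpha=1.6))
for n in("top","scene"):
    for r,A in mask_rects(cv2.imread(f'pics/{n}0.png')[:,:,::-1].copy(),(8,70,60),(22,200,255),60,900):
        P=ray(n,r[0],.014); print(n,np.round(r[0],1),np.round(r[1],1),round(r[2],1),A,P.round(3))
E
```

```text
top [398.2 276.5] [21.5  8.1] 85.2 146.0 [ 0.446 -0.306  0.014]
top [  7.2 231. ] [15.6 21.3] 69.4 246.5 [0.526 0.574 0.014]
top [372.3 214.6] [11.2 22.2] 24.4 216.0 [ 0.583 -0.246  0.014]
top [  2.5 200.9] [14.5  9.8] 71.6 98.5 [0.594 0.59  0.014]
top [358.2 132.1] [67.5 15.6] 85.4 592.0 [ 0.771 -0.21   0.014]
top [402.5  25. ] [20.5 55.5] 12.4 574.5 [ 1.026 -0.308  0.014]
top [368.1  21.2] [20.6 48. ] 13.0 889.0 [ 1.033 -0.228  0.014]
scene [619.8 378.7] [40.4 16.5] 6.0 469.5 [0.391 0.514 0.014]
scene [268.8 263.4] [11.6 21.4] 70.3 205.5 [ 0.579 -0.244  0.014]
scene [286.5 225.5] [ 7.1 17. ] 45.0 101.0 [ 0.446 -0.302  0.014]
scene [191.3 226.4] [12.  30.4] 64.5 261.0 [ 0.601 -0.486  0.014]
scene [334.7  75.1] [20.9 14.2] 18.4 226.5 [-0.312 -0.715  0.014]
scene [243.4  76.3] [13.4 54.1] 63.4 626.0 [-0.094 -0.96   0.014]
scene [297.2  61.5] [23.1 13.4] 20.0 220.0 [-0.312 -0.89   0.014]
```

View pics/crop1.png

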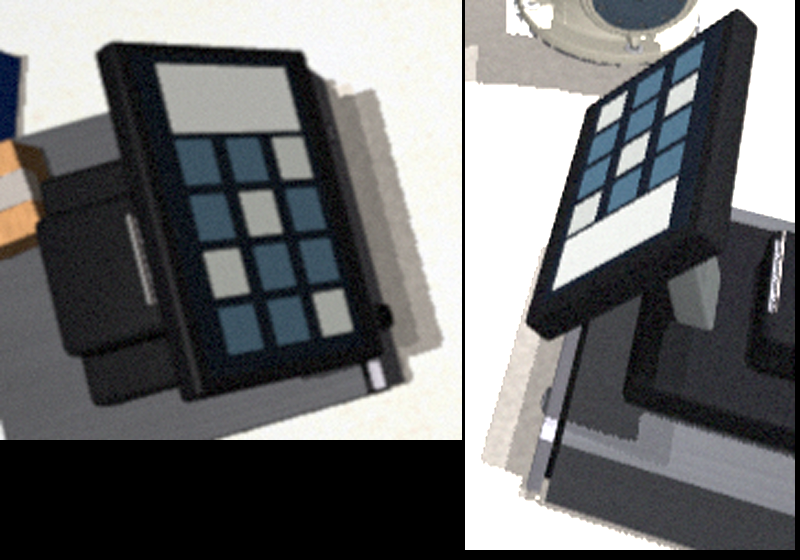

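```bash
python3 - <<'E'
from h import *
T=lambda x,y:(x/2.2,y/2.2+130)
S=lambda x,y:((x-465)/2.2+410,y/2.2+190)
a=ray("top",T(303,52),.19);b=ray("top",T(386,364),.19);print("screen low edge",a,b,np.linalg.norm(a-b))
c=ray("scene",S(530,325),.19);print("scene screen low corner (y-)",c)
d=b-a; print("yaw of till y axis",np.arctan2(d[1],d[0]), "mid",(a+b)/2)
print("button top",ray("top",T(388,317),.052)); print("lock scene",ray("scene",S(546,400),.052))
print("plate y+ corner top",ray("top",T(411,382),.089)); print("plate y- corner scene",ray("scene",S(527,495),.013),ray("scene",S(546,478),.089))
print("top roll axis dirs:")
for n in("top","scene"):
    im=cv2.imread(f'pics/{n}0.png')[:,:,::-1].copy()
    m=cv2.inRange(cv2.cvtColor(im,cv2.COLOR_RGB2HSV),(8,70,60),(22,200,255))
    for nm,c0 in(("fat",(.581,-.245)),("thin",(.446,-.304))):
        u=proj(n,[*c0,.014]); ys,xs=np.nonzero(m); k=np.hypot(xs-u[0],ys-u[1])<20
        pts=np.array([ray(n,(x,y),.014)[:2] for x,y in zip(xs[k],ys[k])]); w,v=np.linalg.eigh(np.cov(pts.T))
        print(n,nm,pts.mean(0).round(4),"axis deg",np.degrees(np.arctan2(v[1,1],v[0,1])).round(1),np.sqrt(w*12).round(4))
E
```

```text
screen low edge [0.66853745 0.2291976  0.19      ] [0.39744545 0.14375552 0.19      ] 0.28423796413586216
scene screen low corner (y-) [0.66927014 0.23502219 0.19      ]
yaw of till y axis -2.8362704043517337 mid [0.53299145 0.18647656 0.19      ]
button top [0.43860776 0.17930946 0.052     ]
lock scene [0.62040888 0.24687749 0.052     ]
plate y+ corner top [0.37761855 0.14524833 0.089     ]
plate y- corner scene [0.6880272 0.2726447 0.013    ] [0.71505453 0.2921383  0.089     ]
top roll axis dirs:
top fat [ 0.5831 -0.2458] axis deg 156.0 [0.025  0.0496]
top thin [ 0.4457 -0.3053] axis deg -174.5 [0.0177 0.0489]
scene fat [ 0.5791 -0.2443] axis deg 169.9 [0.0369 0.0521]
scene thin [ 0.4452 -0.3022] axis deg -166.0 [0.023  0.0535]
```

```bash
cat >> h.py <<'E'
M=np.array([.527,.219,0]); YAW=np.radians(107.4)   # till origin
def tw(p): return M+R.from_euler('z',YAW).apply(p)
def tool_rot(lean,sgn=1,lx=None):
    "tool y along +till y, z leaned forward by lean deg (columns in world)"
    l=np.radians(lean); z=np.array([np.sin(l),0,-np.cos(l)]); y=np.array([0,sgn*1.,0]); x=np.cross(y,z)
    return R.from_euler('z',YAW)*R.from_matrix(np.c_[x,y,z])
def row(p,rot,s=None):
    s=s or sensors.observe(); c=R.from_quat(s['ee_rot'])
    d=c.inv().apply(np.array(p)-s['eef_pos'])*1000; rv=(c.inv()*rot).as_rotvec()
    print("row",d.round(1),rv.round(3),"deg",np.degrees(np.linalg.norm(rv)).round(1))
E
python3 - <<'E'
from h import *
row(tw([-.2,.095,.2]),tool_rot(42)); row(tw([-.2,.095,.2]),tool_rot(0))
E
```

```text
row [-481.8  431.4   53.2] [-0.595 -0.558 -1.554] deg 100.6
row [-481.8  431.4   53.2] [ 1.000e-03  1.000e-03 -1.635e+00] deg 93.7
```

Emit:
apply_moves(
  rows=[
    {"dx": -48, "dy": 43, "dz": 5, "rz": -0.14, "gripper": -1},
    {"dx": -96, "dy": 86, "dz": 10, "rz": -0.28, "gripper": -1},
    {"dx": -144, "dy": 129, "dz": 16, "rz": -0.42, "gripper": -1},
    {"dx": -193, "dy": 172, "dz": 21, "rz": -0.56, "gripper": -1},
    {"dx": -241, "dy": 215, "dz": 26, "rz": -0.7, "gripper": -1},
    {"dx": -289, "dy": 258, "dz": 30, "rz": -0.84, "gripper": -1},
    {"dx": -337, "dy": 301, "dz": 35, "rz": -0.98, "gripper": -1},
    {"dx": -385, "dy": 344, "dz": 40, "rz": -1.12, "gripper": -1},
    {"dx": -433, "dy": 387, "dz": 46, "rz": -1.26, "gripper": -1},
    {"dx": -482, "dy": 431, "dz": 53, "rz": -1.4, "gripper": -1},
  ],
)

```text
validation failed for argument at $.ro...
```

```bash
python3 - <<'E'
from h import *
s=sensors.observe(); print(s['eef_pos'],s['q'].round(2),s['width']); row(tw([-.2,.095,.2]),tool_rot(42))
E
```

```text
[ 0.13060149 -0.53384744  0.25249734] [-1.05  0.26  0.11 -0.   -1.42 -0.28] 0.08533565756457202
row [-481.8  431.4   53.2] [-0.595 -0.558 -1.554] deg 100.6
```

Emit:
apply_moves(
  rows=[
    {"dx": -48, "dy": 43, "dz": 5, "rx": 0, "ry": 0, "rz": -0.14, "gripper": -1},
    {"dx": -96, "dy": 86, "dz": 10, "rx": 0, "ry": 0, "rz": -0.28, "gripper": -1},
  ],
)

```text
clock: 0.3
eef_pos: [0.1869, -0.4512, 0.2443]
ee_rot: [-0.258, 0.966, 0.001, -0.0]
ft_force: [2.2, -0.2, 0.4]
width: 0.0589
grasp_force: 0.0
```

```bash
python3 - <<'E'
from h import *
row(tw([-.2,.095,.2]),tool_rot(42)); row(tw([-.2,.095,.2]),tool_rot(0))
E
```

```text
row [-493.   236.4   44.7] [-0.493 -0.615 -1.288] deg 86.5
row [-493.   236.4   44.7] [ 2.000e-03  1.000e-03 -1.352e+00] deg 77.5
```

Emit:
apply_moves(
  rows=[
    {"dx": -45, "dy": 21, "dz": 4, "rx": 0, "ry": 0, "rz": -0.14, "gripper": -1},
    {"dx": -90, "dy": 43, "dz": 8, "rx": 0, "ry": 0, "rz": -0.28, "gripper": -1},
    {"dx": -135, "dy": 64, "dz": 12, "rx": 0, "ry": 0, "rz": -0.42, "gripper": -1},
    {"dx": -180, "dy": 86, "dz": 16, "rx": 0, "ry": 0, "rz": -0.56, "gripper": -1},
    {"dx": -225, "dy": 108, "dz": 20, "rx": 0, "ry": 0, "rz": -0.7, "gripper": -1},
    {"dx": -270, "dy": 130, "dz": 24, "rx": 0, "ry": 0, "rz": -0.84, "gripper": -1},
    {"dx": -315, "dy": 151, "dz": 28, "rx": 0, "ry": 0, "rz": -0.98, "gripper": -1},
    {"dx": -360, "dy": 173, "dz": 32, "rx": 0, "ry": 0, "rz": -1.12, "gripper": -1},
    {"dx": -405, "dy": 195, "dz": 36, "rx": 0, "ry": 0, "rz": -1.26, "gripper": -1},
    {"dx": -450, "dy": 216, "dz": 40, "rx": 0, "ry": 0, "rz": -1.35, "gripper": -1},
  ],
)

```text
clock: 1.3
eef_pos: [0.4702, -0.0397, 0.2054]
ee_rot: [0.806, -0.592, -0.0, 0.0]
ft_force: [1.4, -1.0, 0.0]
width: 0.0005
grasp_force: 0.0
```

```bash
python3 - <<'E'
from h import *
print(sensors.observe()['q'].round(2)); row(tw([-.2,.095,.2]),tool_rot(42)); row(tw([-.2,.095,.14]),tool_rot(42))
E
```

```text
[ 0.25  0.12 -0.18 -0.   -1.27  0.06]
row [-29.8 -36.6   5.4] [ 0.    -0.733  0.001] deg 42.0
row [-29.8 -36.6  65.4] [ 0.    -0.733  0.001] deg 42.0
```

Emit:
apply_moves(
  rows=[
    {"dx": -10, "dy": -18, "dz": 5, "rx": 0, "ry": -0.14, "rz": 0, "gripper": -1},
    {"dx": -20, "dy": -37, "dz": 5, "rx": 0, "ry": -0.28, "rz": 0, "gripper": -1},
    {"dx": -30, "dy": -37, "dz": 5, "rx": 0, "ry": -0.42, "rz": 0, "gripper": -1},
    {"dx": -30, "dy": -37, "dz": 5, "rx": 0, "ry": -0.56, "rz": 0, "gripper": -1},
    {"dx": -30, "dy": -37, "dz": 5, "rx": 0, "ry": -0.7, "rz": 0, "gripper": -1},
    {"dx": -30, "dy": -37, "dz": 5, "rx": 0, "ry": -0.733, "rz": 0, "gripper": -1},
    {"dx": -30, "dy": -37, "dz": 5, "rx": 0, "ry": -0.733, "rz": 0, "gripper": -1},
  ],
)

```text
clock: 2.0
eef_pos: [0.4962, -0.0033, 0.199]
ee_rot: [0.75, -0.556, -0.289, -0.212]
ft_force: [-0.0, -1.0, 0.4]
width: 0.0004
grasp_force: 0.0
```

```bash
python3 - <<'E'
from h import *
print(sensors.observe()['q'].round(2))
l=np.radians(42);z=np.array([np.sin(l),0,-np.cos(l)]);u=np.array([np.cos(l),0,np.sin(l)])
for fx in(-.11,-.05,-.012): 
  p=np.array([fx,.095,.052])-.011*u-.022*z; print(p,tw(p)); row(tw(p),tool_rot(42))
cv2.imwrite('pics/top1.png',eyes.snapshot('top')[:,:,::-1]);cv2.imwrite('pics/scene1.png',eyes.snapshot('scene')[:,:,::-1])
E
```

```text
[-0.17  0.43  0.24 -0.65 -1.72  0.48]
[-0.13289547  0.095       0.06098875] [0.47608833 0.06377691 0.06098875]
row [ 40.4  -0.8 149.4] [-0.002  0.001 -0.008] deg 0.5
[-0.07289547  0.095       0.06098875] [0.45814589 0.12103133 0.06098875]
row [ -4.1  -0.3 189.5] [-0.002  0.001 -0.008] deg 0.5
[-0.03489547  0.095       0.06098875] [0.44678234 0.15729246 0.06098875]
row [-3.23e+01 -1.00e-01  2.15e+02] [-0.002  0.001 -0.008] deg 0.5
```

Emit:
apply_moves(
  rows=[
    {"dx": 10, "dy": 0, "dz": 37, "rx": 0, "ry": 0, "rz": 0, "gripper": -1},
    {"dx": 20, "dy": 0, "dz": 74, "rx": 0, "ry": 0, "rz": 0, "gripper": -1},
    {"dx": 30, "dy": 0, "dz": 111, "rx": 0, "ry": 0, "rz": 0, "gripper": -1},
    {"dx": 40, "dy": 0, "dz": 149, "rx": 0, "ry": 0, "rz": 0, "gripper": -1},
    {"dx": 18, "dy": 0, "dz": 169, "rx": 0, "ry": 0, "rz": 0, "gripper": -1},
    {"dx": -4, "dy": 0, "dz": 189, "rx": 0, "ry": 0, "rz": 0, "gripper": -1},
    {"dx": -4, "dy": 0, "dz": 189, "rx": 0, "ry": 0, "rz": 0, "gripper": -1},
  ],
)

```text
clock: 2.8
eef_pos: [0.4566, 0.1251, 0.0641]
ee_rot: [0.753, -0.552, -0.288, -0.213]
ft_force: [-0.2, 0.5, 0.4]
width: 0.0
grasp_force: 0.0
```

```bash
python3 - <<'E'
from h import *
print(sensors.observe()['q'].round(2),sensors.observe()['ft_force'])
row(tw([-0.0729,.095,.061]),tool_rot(42));row(tw([-0.0349,.095,.061]),tool_rot(42))
a=eyes.snapshot('top')[200:320,90:250];b=eyes.snapshot('scene')[250:400,380:520]
o=np.hstack([cv2.resize(a,(480,360)),cv2.resize(b,(320,343))[:343].copy() if 0 else cv2.resize(b,(320,360))])
cv2.imwrite('pics/c2.png',cv2.convertScaleAbs(o[:,:,::-1],alpha=1.6))
E
```

```text
[ 0.04  0.46 -0.09 -0.73 -1.32  0.56] [-0.17064904  0.46946881  0.40467121]
row [ 5.3 -0.3 -0.6] [-0.001 -0.001  0.002] deg 0.1
row [-22.9  -0.3  24.8] [-0.001 -0.001  0.002] deg 0.1
```

View pics/c2.png

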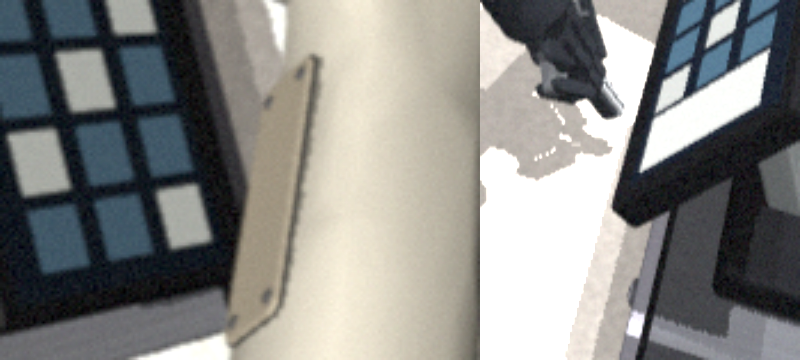

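Emit:
apply_moves(
  rows=[
    {"dx": -11, "dy": 0, "dz": 10, "rx": 0, "ry": 0, "rz": 0, "gripper": -1},
    {"dx": -22, "dy": 0, "dz": 20, "rx": 0, "ry": 0, "rz": 0, "gripper": -1},
    {"dx": -26, "dy": 0, "dz": 23, "rx": 0, "ry": 0, "rz": 0, "gripper": -1},
    {"dx": -28, "dy": 0, "dz": 25, "rx": 0, "ry": 0, "rz": 0, "gripper": -1},
    {"dx": -28, "dy": 0, "dz": 25, "rx": 0, "ry": 0, "rz": 0, "gripper": -1},
  ],
)

```text
clock: 3.4
eef_pos: [0.447, 0.1575, 0.0631]
ee_rot: [0.751, -0.554, -0.288, -0.213]
ft_force: [-0.2, -1.3, -1.3]
width: -0.0003
grasp_force: 0.0
```

Emit:
apply_moves(
  rows=[
    {"dx": -2, "dy": 0, "dz": 2, "rx": 0, "ry": 0, "rz": 0, "gripper": -1},
    {"dx": -4, "dy": 0, "dz": 3, "rx": 0, "ry": 0, "rz": 0, "gripper": -1},
    {"dx": -4, "dy": 0, "dz": 3, "rx": 0, "ry": 0, "rz": 0, "gripper": -1},
  ],
)

```text
clock: 3.7
eef_pos: [0.446, 0.161, 0.0629]
ee_rot: [0.751, -0.555, -0.287, -0.212]
ft_force: [1.5, -4.3, -2.1]
width: -0.0002
grasp_force: 2.5
```

Emit:
apply_moves(
  rows=[
    {"dx": -2, "dy": 0, "dz": 2, "rx": 0, "ry": 0, "rz": 0, "gripper": -1},
    {"dx": -2, "dy": 0, "dz": 2, "rx": 0, "ry": 0, "rz": 0, "gripper": -1},
    {"dx": -2, "dy": 0, "dz": 2, "rx": 0, "ry": 0, "rz": 0, "gripper": -1},
  ],
)

```text
clock: 4.0
eef_pos: [0.4454, 0.163, 0.0629]
ee_rot: [0.752, -0.555, -0.287, -0.212]
ft_force: [1.8, -9.0, -0.2]
width: 0.0001
grasp_force: 4.3
```

Emit:
apply_moves(
  rows=[
    {"dx": 6, "dy": 0, "dz": -5, "rx": 0, "ry": 0, "rz": 0, "gripper": -1},
    {"dx": 15, "dy": 0, "dz": -13, "rx": 0, "ry": 0, "rz": 0, "gripper": -1},
    {"dx": 26, "dy": 0, "dz": -23, "rx": 0, "ry": 0, "rz": 0, "gripper": -1},
    {"dx": 37, "dy": 0, "dz": -33, "rx": 0, "ry": 0, "rz": 0, "gripper": -1},
    {"dx": 48, "dy": 0, "dz": -43, "rx": 0, "ry": 0, "rz": 0, "gripper": -1},
    {"dx": 59, "dy": 0, "dz": -53, "rx": 0, "ry": 0, "rz": 0, "gripper": -1},
    {"dx": 70, "dy": 0, "dz": -63, "rx": 0, "ry": 0, "rz": 0, "gripper": -1},
    {"dx": 81, "dy": 0, "dz": -73, "rx": 0, "ry": 0, "rz": 0, "gripper": -1},
    {"dx": 92, "dy": 0, "dz": -83, "rx": 0, "ry": 0, "rz": 0, "gripper": -1},
    {"dx": 103, "dy": 0, "dz": -93, "rx": 0, "ry": 0, "rz": 0, "gripper": -1},
  ],
)

```text
clock: 5.0
eef_pos: [0.4861, 0.0312, 0.0636]
ee_rot: [0.751, -0.554, -0.288, -0.213]
ft_force: [2.9, -2.5, -1.1]
width: 0.0004
grasp_force: 1.4
```

Emit:
apply_moves(
  rows=[
    {"dx": 15, "dy": 0, "dz": -13, "rx": 0, "ry": 0, "rz": 0, "gripper": -1},
    {"dx": 30, "dy": 0, "dz": -27, "rx": 0, "ry": 0, "rz": 0, "gripper": -1},
    {"dx": 45, "dy": 0, "dz": -40, "rx": 0, "ry": 0, "rz": 0, "gripper": -1},
    {"dx": 50, "dy": 0, "dz": -80, "rx": 0, "ry": 0, "rz": 0, "gripper": -1},
    {"dx": 50, "dy": 0, "dz": -120, "rx": 0, "ry": 0, "rz": 0, "gripper": -1},
    {"dx": 50, "dy": 0, "dz": -160, "rx": 0, "ry": 0, "rz": 0, "gripper": -1},
    {"dx": 50, "dy": 0, "dz": -160, "rx": 0, "ry": 0, "rz": 0, "gripper": -1},
  ],
)

```text
clock: 5.7
eef_pos: [0.5296, -0.1095, 0.1524]
ee_rot: [0.752, -0.555, -0.285, -0.214]
ft_force: [1.4, -0.1, -0.2]
width: -0.0003
grasp_force: 0.0
```

```bash
python3 - <<'E'
from h import *
s=sensors.observe();print(s['eef_pos'],s['q'].round(2))
a=eyes.snapshot('top');b=eyes.snapshot('scene')
cv2.imwrite('pics/top2.png',a[:,:,::-1]);cv2.imwrite('pics/scene2.png',b[:,:,::-1])
o=np.hstack([cv2.resize(a[120:340,40:420],(456,264)),cv2.resize(b[180:460,320:560],(344,401))[:264]])
o=np.vstack([cv2.resize(a[120:320,80:340],(780,600))])
o=np.hstack([cv2.resize(a[120:340,90:330],(400,367)),cv2.resize(b[220:440,340:580],(400,367))])
cv2.imwrite('pics/c3.png',cv2.convertScaleAbs(o[:,:,::-1],alpha=1.5))
E
```

```text
[ 0.52963518 -0.10951417  0.15243119] [-0.31  0.6   0.38 -0.59 -1.78  0.62]
```

View pics/c3.png

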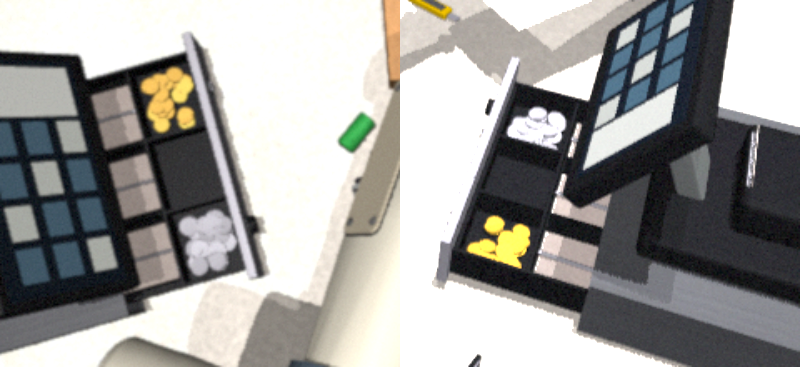

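The drawer is fully out. The middle, empty cup is at about top (204,222), and the front plate's top corners are at about top (246,283) and (203,142).

```bash
python3 - <<'E'
from h import *
f=lambda x,y:(x*.6+90,y*.6+120)
g=lambda x,y:(x*.6+340,y*.6+220)
ti=lambda P:R.from_euler('z',-YAW).apply(P-M).round(4)
c1=ray('top',f(262,273),.089);c2=ray('top',f(190,35),.089)
for P in(c1,c2,(c1+c2)/2):print(P,ti(P))
print(np.linalg.norm(c1-c2),"yaw x",np.degrees(np.arctan2((c1-c2)[1],(c1-c2)[0]))+90)
for P in [(157,145),(205,131),(227,188),(178,205)]: print("rim top",ti(ray('top',f(*P),.055)))
for P in [(513,60),(442,280)]: Q=ray('scene',g(P[0]-400,P[1]),.089);print("scene plate",Q,ti(Q))
print("cup expect",tw([-.15+.0575,0,.02]),proj('top',tw([-.15+.0575,0,.02])))
E
```

```text
[0.42198604 0.0208966  0.089     ] [-0.1576  0.1594  0.089 ]
[0.72284351 0.12355426 0.089     ] [-0.1496 -0.1583  0.089 ]
[0.57241478 0.07222543 0.089     ] [-0.1536  0.0006  0.089 ]
0.31788962763469375 yaw x -71.15948978650812
rim top [-0.0659 -0.0397  0.055 ]
rim top [-0.131  -0.0403  0.055 ]
rim top [-0.139   0.0398  0.055 ]
rim top [-0.072   0.0437  0.055 ]
scene plate [0.42440898 0.0348968  0.089     ] [-0.145  0.153  0.089]
scene plate [0.7713072 0.1583872 0.089    ] [-0.1309 -0.215   0.089 ]
cup expect [0.55466127 0.13073277 0.02      ] [204.02585934 222.84799692]
```

```bash
cat >> h.py <<'E'
def down(yawx):
    a=np.radians(yawx); x=np.array([np.cos(a),np.sin(a),0]); z=np.array([0,0,-1.]); return R.from_matrix(np.c_[x,np.cross(z,x),z])
E
python3 - <<'E'
from h import *
row([.581,-.245,.16],down(-24))
E
```

```text
row [ 102.9   -9.8 -107.4] [-0.314  0.688 -0.814] deg 63.6
```

Emit:
apply_moves(
  rows=[
    {"dx": 13, "dy": -1, "dz": -14, "rx": -0.04, "ry": 0.09, "rz": -0.1, "gripper": 1},
    {"dx": 26, "dy": -2, "dz": -27, "rx": -0.08, "ry": 0.17, "rz": -0.2, "gripper": 1},
    {"dx": 39, "dy": -3, "dz": -40, "rx": -0.12, "ry": 0.26, "rz": -0.3, "gripper": 1},
    {"dx": 52, "dy": -5, "dz": -54, "rx": -0.16, "ry": 0.34, "rz": -0.41, "gripper": 1},
    {"dx": 65, "dy": -6, "dz": -67, "rx": -0.2, "ry": 0.43, "rz": -0.51, "gripper": 1},
    {"dx": 78, "dy": -7, "dz": -80, "rx": -0.24, "ry": 0.52, "rz": -0.61, "gripper": 1},
    {"dx": 91, "dy": -8, "dz": -94, "rx": -0.28, "ry": 0.6, "rz": -0.71, "gripper": 1},
    {"dx": 103, "dy": -10, "dz": -107, "rx": -0.31, "ry": 0.69, "rz": -0.81, "gripper": 1},
    {"dx": 103, "dy": -10, "dz": -107, "rx": -0.314, "ry": 0.688, "rz": -0.814, "gripper": 1},
    {"dx": 103, "dy": -10, "dz": -107, "rx": -0.314, "ry": 0.688, "rz": -0.814, "gripper": 1},
  ],
)

```text
clock: 6.8
eef_pos: [0.5801, -0.2429, 0.1586]
ee_rot: [0.978, -0.208, -0.002, -0.0]
ft_force: [-0.2, 0.6, 0.3]
width: 0.0853
grasp_force: 0.0
```

```bash
python3 - <<'E'
from h import *
print(sensors.observe()['q'].round(2));row([.581,-.245,.025],down(-24))
b=eyes.snapshot('scene'); cv2.imwrite('pics/c4.png',cv2.resize(b[130:330,140:400],(780,600))[:,:,::-1])
E
```

```text
[-0.15  0.45  0.16 -0.   -1.28  1.3 ]
row [  2.3   1.4 133.5] [ 0.001  0.005 -0.001] deg 0.3
```

View pics/c4.png

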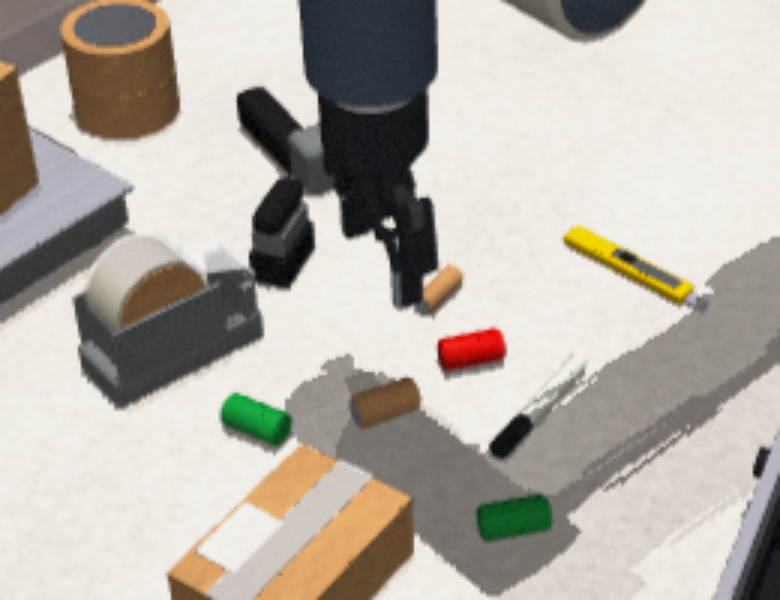

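The fat roll sits at crop (385,400) in the arm's shadow, with the gripper straight above it, its fingers straddling the roll and nothing in the way.

Emit:
apply_moves(
  rows=[
    {"dx": 1, "dy": 1, "dz": 35, "rx": 0, "ry": 0, "rz": 0, "gripper": 1},
    {"dx": 2, "dy": 1, "dz": 70, "rx": 0, "ry": 0, "rz": 0, "gripper": 1},
    {"dx": 2, "dy": 1, "dz": 100, "rx": 0, "ry": 0, "rz": 0, "gripper": 1},
    {"dx": 2, "dy": 1, "dz": 120, "rx": 0, "ry": 0, "rz": 0, "gripper": 1},
    {"dx": 2, "dy": 1, "dz": 130, "rx": 0, "ry": 0, "rz": 0, "gripper": 1},
    {"dx": 2, "dy": 1, "dz": 132, "rx": 0, "ry": 0, "rz": 0, "gripper": 1},
    {"dx": 2, "dy": 1, "dz": 132, "rx": 0, "ry": 0, "rz": 0, "gripper": 1},
  ],
)

```text
clock: 7.55
eef_pos: [0.5832, -0.2463, 0.0279]
ee_rot: [0.978, -0.208, 0.0, 0.001]
ft_force: [0.5, -0.5, 0.2]
width: 0.0857
grasp_force: 0.0
```

Emit:
apply_moves(
  rows=[
    {"dx": 0, "dy": 0, "dz": 0, "rx": 0, "ry": 0, "rz": 0, "gripper": -0.2},
    {"dx": 0, "dy": 0, "dz": 0, "rx": 0, "ry": 0, "rz": 0, "gripper": -0.3},
    {"dx": 0, "dy": 0, "dz": 0, "rx": 0, "ry": 0, "rz": 0, "gripper": -0.4},
    {"dx": 0, "dy": 0, "dz": 0, "rx": 0, "ry": 0, "rz": 0, "gripper": -1},
    {"dx": 0, "dy": 0, "dz": 0, "rx": 0, "ry": 0, "rz": 0, "gripper": -1},
    {"dx": 0, "dy": 0, "dz": 0, "rx": 0, "ry": 0, "rz": 0, "gripper": -1},
    {"dx": 0, "dy": 0, "dz": 0, "rx": 0, "ry": 0, "rz": 0, "gripper": -1},
  ],
  grip_force=40,
)

```text
clock: 8.25
eef_pos: [0.583, -0.2463, 0.0283]
ee_rot: [0.978, -0.207, 0.0, 0.001]
ft_force: [-0.8, 0.8, 5.0]
width: 0.0264
grasp_force: 39.5
```

Emit:
apply_moves(
  rows=[
    {"dx": 0, "dy": 0, "dz": -15, "rx": 0, "ry": 0, "rz": 0, "gripper": -1},
    {"dx": 0, "dy": 0, "dz": -45, "rx": 0, "ry": 0, "rz": 0, "gripper": -1},
    {"dx": 0, "dy": 0, "dz": -80, "rx": 0, "ry": 0, "rz": 0, "gripper": -1},
    {"dx": 0, "dy": 0, "dz": -115, "rx": 0, "ry": 0, "rz": 0, "gripper": -1},
    {"dx": 0, "dy": 0, "dz": -130, "rx": 0, "ry": 0, "rz": 0, "gripper": -1},
    {"dx": 0, "dy": 0, "dz": -130, "rx": 0, "ry": 0, "rz": 0, "gripper": -1},
  ],
)

```text
clock: 8.85
eef_pos: [0.5838, -0.2462, 0.1597]
ee_rot: [0.978, -0.207, 0.002, 0.001]
ft_force: [-0.0, 0.5, -2.0]
width: 0.0262
grasp_force: 39.7
```

```bash
python3 - <<'E'
from h import *
s=sensors.observe();print(s['width'],s['ft_force'],s['grasp_force']);row([*tw([-.095,0,0])[:2],.15],down(-72.3))
b=eyes.snapshot('scene'); cv2.imwrite('pics/c5.png',cv2.resize(b[130:330,140:400],(520,400))[:,:,::-1])
E
```

```text
0.026227336174812863 [-0.04648348  0.46907113 -1.96184075] 39.6697872877121
row [-178.  -330.8    8.7] [-0.001 -0.004  0.844] deg 48.4
```

View pics/c5.png

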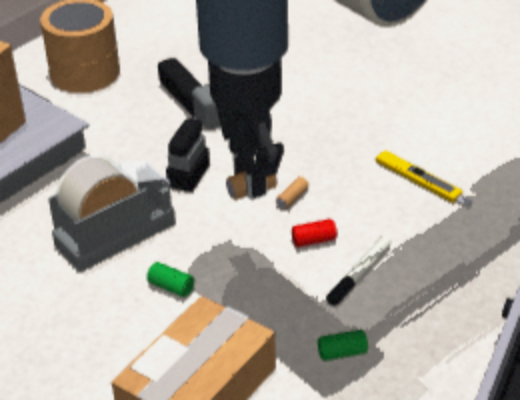

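The roll is held level and centred in the fingers at crop (252,183). Next I'll carry it over the cup.

Emit:
apply_moves(
  rows=[
    {"dx": -20, "dy": -37, "dz": 1, "rx": 0, "ry": 0, "rz": 0.1, "gripper": -1},
    {"dx": -40, "dy": -74, "dz": 2, "rx": 0, "ry": 0, "rz": 0.2, "gripper": -1},
    {"dx": -60, "dy": -111, "dz": 3, "rx": 0, "ry": 0, "rz": 0.3, "gripper": -1},
    {"dx": -80, "dy": -148, "dz": 4, "rx": 0, "ry": 0, "rz": 0.4, "gripper": -1},
    {"dx": -100, "dy": -185, "dz": 5, "rx": 0, "ry": 0, "rz": 0.5, "gripper": -1},
    {"dx": -120, "dy": -222, "dz": 6, "rx": 0, "ry": 0, "rz": 0.6, "gripper": -1},
    {"dx": -140, "dy": -259, "dz": 7, "rx": 0, "ry": 0, "rz": 0.7, "gripper": -1},
    {"dx": -160, "dy": -296, "dz": 8, "rx": 0, "ry": 0, "rz": 0.8, "gripper": -1},
    {"dx": -178, "dy": -331, "dz": 9, "rx": 0, "ry": 0, "rz": 0.844, "gripper": -1},
    {"dx": -178, "dy": -331, "dz": 9, "rx": 0, "ry": 0, "rz": 0.844, "gripper": -1},
  ],
)

```text
clock: 9.9
eef_pos: [0.5527, 0.1326, 0.145]
ee_rot: [0.808, -0.589, -0.001, 0.002]
ft_force: [0.2, -1.0, -0.9]
width: 0.0268
grasp_force: 39.8
```

```bash
python3 - <<'E'
from h import *
s=sensors.observe();print(s['width'],s['ft_force'],s['grasp_force'],s['eef_pos'],tw([-.095,0,0]));row([*tw([-.095,0,0])[:2],.05],down(-72.3))
b=eyes.snapshot('scene');a=eyes.snapshot('top')
o=np.hstack([cv2.resize(a[120:340,90:330],(400,367)),cv2.resize(b[220:440,340:580],(400,367))])
cv2.imwrite('pics/c6.png',cv2.convertScaleAbs(o[:,:,::-1],alpha=1.5))
E
```

```text
0.02676482329405411 [ 0.24414494 -0.97374616 -0.92625637] 39.80064868927002 [0.55265722 0.13256952 0.14502417] [0.55540888 0.12834717 0.        ]
row [ 4.8 -1.8 95. ] [ 0.005 -0.     0.003] deg 0.3
```

View pics/c6.png

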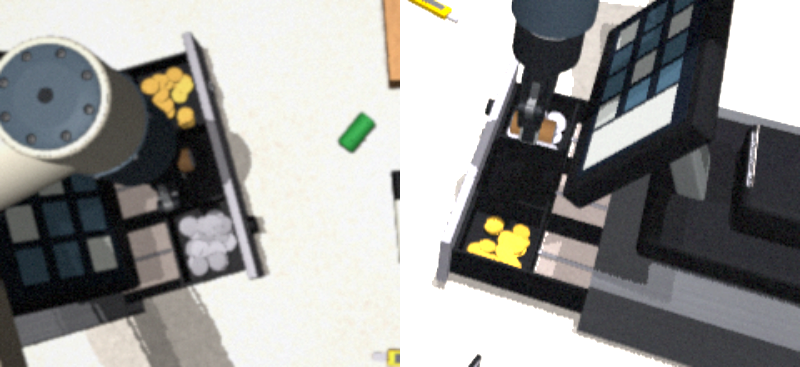

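Emit:
apply_moves(
  rows=[
    {"dx": 5, "dy": -2, "dz": 20, "rx": 0, "ry": 0, "rz": 0, "gripper": -1},
    {"dx": 5, "dy": -2, "dz": 40, "rx": 0, "ry": 0, "rz": 0, "gripper": -1},
    {"dx": 5, "dy": -2, "dz": 60, "rx": 0, "ry": 0, "rz": 0, "gripper": -1},
    {"dx": 5, "dy": -2, "dz": 75, "rx": 0, "ry": 0, "rz": 0, "gripper": -1},
    {"dx": 5, "dy": -2, "dz": 85, "rx": 0, "ry": 0, "rz": 0, "gripper": -1},
    {"dx": 5, "dy": -2, "dz": 91, "rx": 0, "ry": 0, "rz": 0, "gripper": -1},
    {"dx": 5, "dy": -2, "dz": 91, "rx": 0, "ry": 0, "rz": 0, "gripper": -1},
    {"dx": 5, "dy": -2, "dz": 91, "rx": 0, "ry": 0, "rz": 0, "gripper": -1},
  ],
)

```text
clock: 10.8
eef_pos: [0.5581, 0.1243, 0.0575]
ee_rot: [0.807, -0.59, 0.001, 0.0]
ft_force: [0.3, 0.3, -2.3]
width: 0.0262
grasp_force: 39.9
```

Emit:
apply_moves(
  rows=[
    {"dx": -5, "dy": 0, "dz": 3, "rx": 0, "ry": 0, "rz": 0, "gripper": -1},
    {"dx": -5, "dy": 0, "dz": 6, "rx": 0, "ry": 0, "rz": 0, "gripper": -1},
    {"dx": -5, "dy": 0, "dz": 8, "rx": 0, "ry": 0, "rz": 0, "gripper": -1},
    {"dx": -5, "dy": 0, "dz": 8, "rx": 0, "ry": 0, "rz": 0, "gripper": -1},
  ],
)

```text
clock: 11.2
eef_pos: [0.5559, 0.1292, 0.0487]
ee_rot: [0.808, -0.59, 0.0, 0.001]
ft_force: [-0.2, 0.0, -1.7]
width: 0.0265
grasp_force: 39.9
```

Emit:
apply_moves(
  rows=[
    {"dx": 0, "dy": 0, "dz": 0.5, "rx": 0, "ry": 0, "rz": 0, "gripper": -0.3},
    {"dx": 0, "dy": 0, "dz": 0.5, "rx": 0, "ry": 0, "rz": 0, "gripper": -0.2},
    {"dx": 0, "dy": 0, "dz": 0.5, "rx": 0, "ry": 0, "rz": 0, "gripper": -0.1},
    {"dx": 0, "dy": 0, "dz": 0, "rx": 0, "ry": 0, "rz": 0, "gripper": 0},
    {"dx": 0, "dy": 0, "dz": 0, "rx": 0, "ry": 0, "rz": 0, "gripper": 0},
    {"dx": 0, "dy": 0, "dz": 0, "rx": 0, "ry": 0, "rz": 0, "gripper": 0},
  ],
)

```text
clock: 11.8
eef_pos: [0.5563, 0.1292, 0.0491]
ee_rot: [0.807, -0.59, 0.0, 0.001]
ft_force: [-0.4, 0.5, 0.1]
width: 0.043
grasp_force: 0.0
```

Emit:
apply_moves(
  rows=[
    {"dx": 0, "dy": 0, "dz": -5, "rx": 0, "ry": 0, "rz": 0, "gripper": 0},
    {"dx": 0, "dy": 0, "dz": -20, "rx": 0, "ry": 0, "rz": 0, "gripper": 0},
    {"dx": 0, "dy": 0, "dz": -50, "rx": 0, "ry": 0, "rz": 0, "gripper": 0},
    {"dx": 0, "dy": 0, "dz": -85, "rx": 0, "ry": 0, "rz": 0, "gripper": 0},
    {"dx": 40, "dy": 0, "dz": -100, "rx": 0, "ry": 0, "rz": 0, "gripper": -1},
    {"dx": 80, "dy": 0, "dz": -100, "rx": 0, "ry": 0, "rz": 0, "gripper": -1},
    {"dx": 120, "dy": 0, "dz": -100, "rx": 0, "ry": 0, "rz": 0, "gripper": -1},
    {"dx": 160, "dy": 0, "dz": -100, "rx": 0, "ry": 0, "rz": 0, "gripper": -1},
    {"dx": 200, "dy": 0, "dz": -100, "rx": 0, "ry": 0, "rz": 0, "gripper": -1},
    {"dx": 200, "dy": 0, "dz": -100, "rx": 0, "ry": 0, "rz": 0, "gripper": -1},
  ],
)

```text
clock: 12.8
eef_pos: [0.6177, -0.0655, 0.1492]
ee_rot: [0.806, -0.592, 0.001, 0.001]
ft_force: [0.1, -0.3, -0.2]
width: 0.0
grasp_force: 0.0
```

```bash
python3 - <<'E'
from h import *
s=sensors.observe();print(s['q'].round(2));
l=np.radians(42);z=np.array([np.sin(l),0,-np.cos(l)]);u=np.array([np.cos(l),0,np.sin(l)])
for fx in (-.22,-.15,0):
  p=np.array([fx,0,.052])-.011*u-.022*z; print(p,tw(p)); row(tw(p),tool_rot(42))
p[0]=-.25;p[2]=.15;row(tw(p),tool_rot(42))
b=eyes.snapshot('scene');a=eyes.snapshot('top')
o=np.hstack([cv2.resize(a[120:340,90:330],(400,367)),cv2.resize(b[220:440,340:580],(400,367))])
cv2.imwrite('pics/c7.png',cv2.convertScaleAbs(o[:,:,::-1],alpha=1.5))
E
```

```text
[ 0.15  0.44  0.11  0.   -1.24  0.16]
[-0.24289547  0.          0.06098875] [ 0.59963565 -0.01278065  0.06098875]
row [-55.9   1.3  88.1] [ 0.002 -0.735  0.   ] deg 42.1
[-0.17289547  0.          0.06098875] [0.5787028  0.05401617 0.06098875]
row [-125.9    1.2   87.9] [ 0.002 -0.735  0.   ] deg 42.1
[-0.02289547  0.          0.06098875] [0.53384668 0.19715222 0.06098875]
row [-275.9    1.1   87.6] [ 0.002 -0.735  0.   ] deg 42.1
row [-48.6   1.4  -0.9] [ 0.002 -0.735  0.   ] deg 42.1
```

View pics/c7.png

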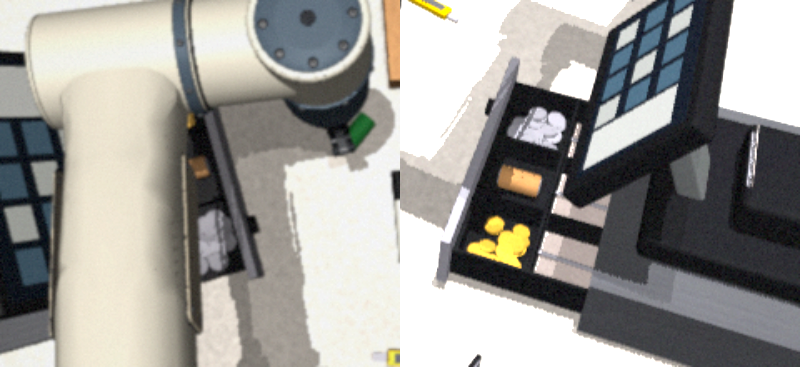

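The roll lies flat in the middle cup at crop (520,181). Now I'll lean the gripper and push the front shut at its middle.

Emit:
apply_moves(
  rows=[
    {"dx": 0, "dy": 0, "dz": 0, "rx": 0, "ry": -0.14, "rz": 0, "gripper": -1},
    {"dx": 0, "dy": 0, "dz": 0, "rx": 0, "ry": -0.28, "rz": 0, "gripper": -1},
    {"dx": 0, "dy": 0, "dz": 0, "rx": 0, "ry": -0.42, "rz": 0, "gripper": -1},
    {"dx": -5, "dy": 0, "dz": 20, "rx": 0, "ry": -0.56, "rz": 0, "gripper": -1},
    {"dx": -10, "dy": 1, "dz": 40, "rx": 0, "ry": -0.7, "rz": 0, "gripper": -1},
    {"dx": -20, "dy": 1, "dz": 65, "rx": 0, "ry": -0.735, "rz": 0, "gripper": -1},
    {"dx": -35, "dy": 1, "dz": 85, "rx": 0, "ry": -0.735, "rz": 0, "gripper": -1},
    {"dx": -55, "dy": 1, "dz": 88, "rx": 0, "ry": -0.735, "rz": 0, "gripper": -1},
    {"dx": -56, "dy": 1, "dz": 88, "rx": 0, "ry": -0.735, "rz": 0, "gripper": -1},
  ],
)

```text
clock: 13.8
eef_pos: [0.5976, -0.0047, 0.0602]
ee_rot: [0.754, -0.55, -0.291, -0.21]
ft_force: [-0.8, -0.1, -0.5]
width: -0.0
grasp_force: 0.0
```

```bash
python3 - <<'E'
from h import *
s=sensors.observe();print(s['q'].round(2));
for x in(-.2429,-.1729,-.0229):row(tw([x,0,.061]),tool_rot(42))
E
```

```text
[-0.14  0.73  0.39 -0.65 -1.6   0.56]
row [ 5.6  0.5 -6.1] [0.008 0.002 0.004] deg 0.5
row [-46.3  -0.1  40.8] [0.008 0.002 0.004] deg 0.5
row [-157.5   -1.4  141.4] [0.008 0.002 0.004] deg 0.5
```

Emit:
apply_moves(
  rows=[
    {"dx": -11, "dy": 0, "dz": 10, "rx": 0, "ry": 0, "rz": 0, "gripper": -1},
    {"dx": -22, "dy": 0, "dz": 20, "rx": 0, "ry": 0, "rz": 0, "gripper": -1},
    {"dx": -33, "dy": 0, "dz": 30, "rx": 0, "ry": 0, "rz": 0, "gripper": -1},
    {"dx": -40, "dy": 0, "dz": 36, "rx": 0, "ry": 0, "rz": 0, "gripper": -1},
    {"dx": -46, "dy": 0, "dz": 41, "rx": 0, "ry": 0, "rz": 0, "gripper": -1},
    {"dx": -52, "dy": 0, "dz": 46, "rx": 0, "ry": 0, "rz": 0, "gripper": -1},
    {"dx": -58, "dy": 0, "dz": 52, "rx": 0, "ry": 0, "rz": 0, "gripper": -1},
    {"dx": -64, "dy": 0, "dz": 57, "rx": 0, "ry": 0, "rz": 0, "gripper": -1},
    {"dx": -70, "dy": 0, "dz": 62, "rx": 0, "ry": 0, "rz": 0, "gripper": -1},
  ],
)

```text
clock: 14.7
eef_pos: [0.5716, 0.0781, 0.0621]
ee_rot: [0.754, -0.552, -0.287, -0.21]
ft_force: [2.2, -9.3, 0.1]
width: 0.0001
grasp_force: 4.5
```

```bash
python3 - <<'E'
from h import *
for x in(-.0529,-.0229):row(tw([x,0,.061]),tool_rot(42))
E
```

```text
row [-70.1   0.   63.9] [ 0.003 -0.005  0.003] deg 0.4
row [-92.5  -0.1  83.9] [ 0.003 -0.005  0.003] deg 0.4
```

Emit:
apply_moves(
  rows=[
    {"dx": -7, "dy": 0, "dz": 6, "rx": 0, "ry": 0, "rz": 0, "gripper": -1},
    {"dx": -14, "dy": 0, "dz": 12, "rx": 0, "ry": 0, "rz": 0, "gripper": -1},
    {"dx": -21, "dy": 0, "dz": 19, "rx": 0, "ry": 0, "rz": 0, "gripper": -1},
    {"dx": -28, "dy": 0, "dz": 25, "rx": 0, "ry": 0, "rz": 0, "gripper": -1},
    {"dx": -35, "dy": 0, "dz": 31, "rx": 0, "ry": 0, "rz": 0, "gripper": -1},
    {"dx": -42, "dy": 0, "dz": 38, "rx": 0, "ry": 0, "rz": 0, "gripper": -1},
    {"dx": -49, "dy": 0, "dz": 44, "rx": 0, "ry": 0, "rz": 0, "gripper": -1},
    {"dx": -56, "dy": 0, "dz": 50, "rx": 0, "ry": 0, "rz": 0, "gripper": -1},
    {"dx": -63, "dy": 0, "dz": 57, "rx": 0, "ry": 0, "rz": 0, "gripper": -1},
    {"dx": -68, "dy": 0, "dz": 61, "rx": 0, "ry": 0, "rz": 0, "gripper": -1},
  ],
)

```text
clock: 15.7
eef_pos: [0.5443, 0.1653, 0.0621]
ee_rot: [0.754, -0.552, -0.287, -0.211]
ft_force: [3.5, -8.9, -0.5]
width: 0.0003
grasp_force: 5.1
```

```bash
python3 - <<'E'
from h import *
for x in(-.0329,-.0229):row(tw([x,0,.061]),tool_rot(42))
E
```

```text
row [-16.9   0.3  16.5] [ 0.002 -0.005  0.004] deg 0.4
row [-24.3   0.3  23.1] [ 0.002 -0.005  0.004] deg 0.4
```

Emit:
apply_moves(
  rows=[
    {"dx": -4, "dy": 0, "dz": 4, "rx": 0, "ry": 0, "rz": 0, "gripper": -1},
    {"dx": -8, "dy": 0, "dz": 7, "rx": 0, "ry": 0, "rz": 0, "gripper": -1},
    {"dx": -11, "dy": 0, "dz": 10, "rx": 0, "ry": 0, "rz": 0, "gripper": -1},
    {"dx": -14, "dy": 0, "dz": 13, "rx": 0, "ry": 0, "rz": 0, "gripper": -1},
    {"dx": -17, "dy": 0, "dz": 15, "rx": 0, "ry": 0, "rz": 0, "gripper": -1},
    {"dx": -19, "dy": 0, "dz": 17, "rx": 0, "ry": 0, "rz": 0, "gripper": -1},
    {"dx": -20, "dy": 0, "dz": 18, "rx": 0, "ry": 0, "rz": 0, "gripper": -1},
    {"dx": -20, "dy": 0, "dz": 18, "rx": 0, "ry": 0, "rz": 0, "gripper": -1},
  ],
)

```text
clock: 16.5
eef_pos: [0.5368, 0.1891, 0.0621]
ee_rot: [0.755, -0.552, -0.286, -0.21]
ft_force: [3.6, -13.9, 1.7]
width: 0.0002
grasp_force: 7.2
```

Emit:
apply_moves(
  rows=[
    {"dx": -2, "dy": 0, "dz": 2, "rx": 0, "ry": 0, "rz": 0, "gripper": -1},
    {"dx": -3, "dy": 0, "dz": 3, "rx": 0, "ry": 0, "rz": 0, "gripper": -1},
    {"dx": -3, "dy": 0, "dz": 3, "rx": 0, "ry": 0, "rz": 0, "gripper": -1},
  ],
)

```text
clock: 16.8
eef_pos: [0.5358, 0.1922, 0.0621]
ee_rot: [0.755, -0.552, -0.285, -0.21]
ft_force: [3.2, -16.4, 4.1]
width: 0.0001
grasp_force: 8.8
```

Emit:
apply_moves(
  rows=[
    {"dx": -2, "dy": 0, "dz": 1, "rx": 0, "ry": 0, "rz": 0, "gripper": -1},
    {"dx": -2, "dy": 0, "dz": 2, "rx": 0, "ry": 0, "rz": 0, "gripper": -1},
    {"dx": -2, "dy": 0, "dz": 2, "rx": 0, "ry": 0, "rz": 0, "gripper": -1},
  ],
)

```text
clock: 17.1
eef_pos: [0.5345, 0.1965, 0.062]
ee_rot: [0.754, -0.552, -0.287, -0.211]
ft_force: [3.3, -9.9, 2.3]
width: 0.0002
grasp_force: 5.4
```

Emit:
apply_moves(
  rows=[
    {"dx": -1, "dy": 0, "dz": 1, "rx": 0, "ry": 0, "rz": 0, "gripper": -1},
    {"dx": -1, "dy": 0, "dz": 1, "rx": 0, "ry": 0, "rz": 0, "gripper": -1},
  ],
)

```text
clock: 17.3
eef_pos: [0.5337, 0.199, 0.062]
ee_rot: [0.754, -0.551, -0.287, -0.211]
ft_force: [2.3, -8.5, 3.1]
width: 0.0001
grasp_force: 4.4
```

Emit:
apply_moves(
  rows=[
    {"dx": -1, "dy": 0, "dz": 1, "rx": 0, "ry": 0, "rz": 0, "gripper": -1},
    {"dx": -1, "dy": 0, "dz": 1, "rx": 0, "ry": 0, "rz": 0, "gripper": -1},
  ],
)

```text
clock: 17.5
eef_pos: [0.5333, 0.2003, 0.062]
ee_rot: [0.754, -0.551, -0.287, -0.211]
ft_force: [2.0, -8.8, 3.2]
width: 0.0001
grasp_force: 4.5
```

Emit:
apply_moves(
  rows=[
    {"dx": 3, "dy": 0, "dz": -3, "rx": 0, "ry": 0, "rz": 0, "gripper": -1},
    {"dx": 7, "dy": 0, "dz": -6, "rx": 0, "ry": 0, "rz": 0, "gripper": -1},
    {"dx": 11, "dy": 0, "dz": -10, "rx": 0, "ry": 0, "rz": 0, "gripper": -1},
    {"dx": 11, "dy": 0, "dz": -10, "rx": 0, "ry": 0, "rz": 0, "gripper": -1},
  ],
)

```text
clock: 17.9
eef_pos: [0.5363, 0.1882, 0.0616]
ee_rot: [0.753, -0.551, -0.29, -0.211]
ft_force: [0.9, 0.5, -0.4]
width: 0.0001
grasp_force: 0.0
```

No contact after backing off 12 mm, so the drawer has latched. I'll retreat and check.

Emit:
apply_moves(
  rows=[
    {"dx": 15, "dy": 0, "dz": -13, "rx": 0, "ry": 0, "rz": 0, "gripper": -1},
    {"dx": 37, "dy": 0, "dz": -33, "rx": 0, "ry": 0, "rz": 0, "gripper": -1},
    {"dx": 59, "dy": 0, "dz": -53, "rx": 0, "ry": 0, "rz": 0, "gripper": -1},
    {"dx": 81, "dy": 0, "dz": -83, "rx": 0, "ry": 0, "rz": 0, "gripper": -1},
    {"dx": 81, "dy": 0, "dz": -123, "rx": 0, "ry": 0, "rz": 0, "gripper": -1},
    {"dx": 81, "dy": 0, "dz": -163, "rx": 0, "ry": 0, "rz": 0, "gripper": -1},
    {"dx": 81, "dy": 0, "dz": -193, "rx": 0, "ry": 0, "rz": 0, "gripper": -1},
    {"dx": 81, "dy": 0, "dz": -193, "rx": 0, "ry": 0, "rz": 0, "gripper": -1},
    {"dx": 81, "dy": 0, "dz": -193, "rx": 0, "ry": 0, "rz": 0, "gripper": -1},
  ],
)

```text
clock: 18.8
eef_pos: [0.5939, 0.0085, 0.1509]
ee_rot: [0.753, -0.551, -0.29, -0.212]
ft_force: [-0.5, -0.2, -0.4]
width: -0.0004
grasp_force: 0.0
```

```bash
python3 - <<'E'
from h import *
b=eyes.snapshot('scene');b0=cv2.imread('pics/scene0.png')[:,:,::-1]
o=np.hstack([cv2.resize(x[220:440,400:580],(400,489)) for x in(b0,b)])
cv2.imwrite('pics/c8.png',cv2.convertScaleAbs(o[:,:,::-1],alpha=1.5))
E
```

```text
(no output)
```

View pics/c8.png

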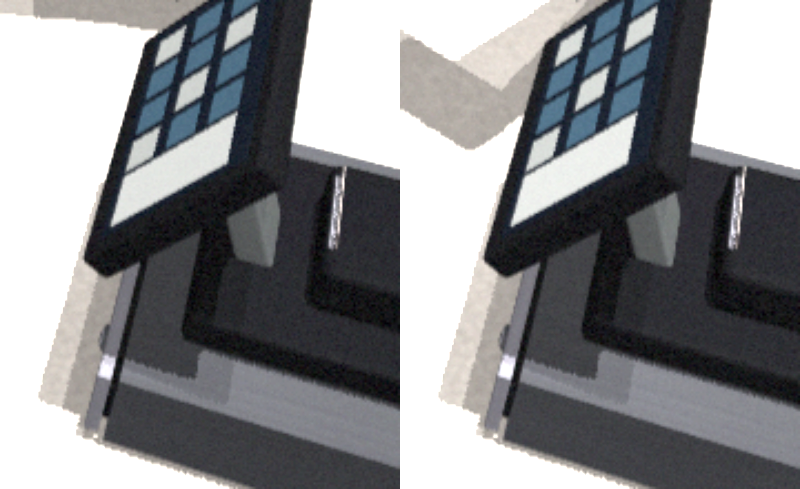

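The picture shows the drawer front exactly where it was at the start, with its lower corner at crop (90,435) in both halves. It is shut and latched.

```bash
python3 -c "
from cell import workorder; print(workorder.job_done())"
```

```text
the job is handed in; nothing more can be done
None
```

I opened the drawer with its button, laid the fat roll flat in the empty cup, pushed the drawer shut until it latched, and handed the job in; no verdict was returned.

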